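# Free the jammed orange mixing cup from its pot

### The job

The orange mixing cup is stuck in the metal pot it is nested in: pulling it straight up only jams it. Grip it by the rim that stands out of the pot, give it about a quarter turn either way to free it, lift it out, and set it down upright (do not drop it) on the round cork pad of the plywood board. Leave the blue cup in its own pot alone.

Things in the scene. Friction and masses are not known exactly. Their poses are not given: they have to be found in the camera images.
- orange_cup_mid (a point): Centre, half-way up, of the orange cup: 125 mm high, outside diameter 58 mm over its top 25 mm, 52 at the base, wall 3, 90 g; z up its axis. Two lugs on its +x and -x sides, 62-68 mm above its underside, reach 37 mm from the axis. Starts with underside 10 mm above the table, top 49 mm above the pot's rim, lugs under the pot's clips (within 7 deg). Turns easily both ways; free from 40 to 140 deg.
- orange_cup_pot: Aluminium pot round the orange cup, 86 mm high, 86 mm outside and 78 mm inside diameter, on a 112 mm square dark foot screwed to the table (it cannot move). Origin on its axis at table height, z up. Two red rim clips on its +x and -x sides, 24 deg wide like the lugs, 80-86 mm above the table, reach in to 32 mm from the axis, 2 mm above the lugs. The blue cup's pot is the same.
- blue_cup_mid (a point): Centre, half-way up, of the blue cup, which is the same as the orange one but for its colour and sits in an identical pot. To be left alone.
- drying_board: Plywood board 150 x 150 x 12 mm, fixed to the table, with a round cork pad 124 mm across and 4 mm thick on its middle. Origin under its centre at table height, z up; the cork's top is 16 mm above the table.

How it is judged:
By the outcome, as a careful person would: the job done as asked, in the order asked, and still so for the second after the job is handed in, with the robot touching nothing.
It also fails if it takes over 45 s, if anything falls off the work surface, if the arm or the gripper's body presses on something with over 40 N, if the wrist force passes 120 N, or if a joint passes its speed limit or range.

### The arm

A 7-joint arm with a two-finger parallel gripper is mounted at the origin on a cart in front of the work surface, level with it; the furniture and walls round the work are solid. World frame = base frame: x ahead of the robot, y to its left, z up, the work surface at z = 0. Lengths are in m, angles in degrees, forces in N, time in s.
With the tool pointing down it reaches from about 0.4 to 0.85 m from the base axis. Payload 4.4 kg.
Tool frame: the origin (TCP) lies at the very end of the fingers, on their centre line; the grasp point (between the pads) lies 19 mm behind it; z points along the fingers, y is the line along which they close (so a half turn about z gives the same grasp; the last joint's range is limited). The gripper opens to 94 mm and grips with 3 to 60 N. Pads are 16 mm wide; open, the fingers measure 119 mm over their backs; the gripper's body (75 mm by 177 mm) begins 78 mm behind the grasp point.
Start: joints at [-79.458, 36.005, 2.206, 86.941, -1.547, 57.084, -1.146], TCP at [0.161, 0.63, 0.205] pointing down, gripper open.
Joint ranges: [-175.42, 175.42], [-21.48, 121.26], [-71.46, 75.88], [10.55, 141.38], [-63.04, 243.04], [13.31, 113.54], [-168.57, 168.57]. Speed limits (degrees/s): [147.25, 147.25, 180, 180, 180, 180, 180].

### API

Orientations are given as [roll, pitch, yaw] about the fixed x, y, z axes, in that order (R = Rz(yaw) Ry(pitch) Rx(roll)).
In Python, from plant import env, fingers, imaging, workorder gives the robot as it stands. Calls block until the motion is done:
- env.move_pose(position, orientation): joint-space move of the TCP to a pose.
- env.line_to(position, ori=None, max_speed=0.15): straight line of the TCP; ori=None keeps the orientation; max_speed is the mean speed in m/s.
- env.move_j(angles): joint-space move.
- fingers.move_gripper(opening): opening from 0.0 (shut) to 1.0 (fully open); the grip force is fixed at half the most; returns when the fingers have stopped.
- env.hold(seconds).
- env.ik(position, orientation): joint angles nearest the present ones, or None.
- imaging.snapshot(name): name is "scene" or "top" or "wrist"; returns the picture (480x640x3 uint8, blue, green, red); there is no depth.
- imaging.camera_info(name): a dict with "intrinsics" (3x3 intrinsics, pixels), "xyz" and "orientation" of the camera in the world; the wrist camera has in their place "tool_from_camera" (4x4, takes a point from camera to tool coordinates, whose origin is the TCP and whose axes are the flange's). Camera axes: x right, y up, looking along -z (the intrinsics and any distortion apply to the point x, -y, -z); pixel columns grow to the right and rows downward; lengths in m; the calibration is good to about 2 mm. A picture is of the moment at which its call begins: read the wrist's pose just before it. camera_info takes no time and is no camera call.
A pose or a line that the arm cannot do raises env.IKError and nothing moves.
- workorder.sign_off(): hands the job in; it is judged then, once.
Trained networks look in the newest picture that a camera, given by its name, has taken for a name from the list of things; names that differ only in an ending like _2 or _b are one class to them, and where a whole thing is asked for, a point or a joint stands for the part that bears it (a point fixed in the world has none). Each returns a list of dicts, best first, with "confidence" (0 to 1); they miss things now and then, are a little off and sometimes report something else, mostly with a low value. They report only what shows in the picture. A call takes as long as a camera call.
- imaging.masks_of(camera, query): "mask" (480x640 bool, what is visible of it) and "extent" ([left, top, width, height] in pixels, round what is visible of it).
- imaging.spot_point(camera, query): "position" ([column, row] in pixels: a listed point, or the origin of a listed thing).
Readings, each from a call of its own:
- env.get_time(): time.
- env.get_q(): joint angles.
- env.get_joint_velocities(): joint speeds.
- env.get_joint_efforts(): joint torques, N m.
- env.get_tool_pos(): TCP position.
- env.get_orientation(): TCP orientation.
- env.get_contact_force(): force on the tool from outside, world axes, zero at the start.
- env.get_torque(): the same for the moment, N m.
- env.get_grip_width(): opening from 0.0 (shut) to 1.0 (fully open).
- env.get_gripper_force(): force on a finger pad.
Only numpy, scipy, OpenCV 4.12 (cv2) and the standard library are available. Lean on these libraries where they do the work, as an engineer would, in place of code of your own. Each camera call takes 0.05 s, during which the arm holds its last target. There are 200 camera calls.

## Working session

There is one attempt and no reset: what is moved stays moved. The work goes in short steps, each a Python script; the robot and the scene stay as the last script left them, time stands still between calls to the robot, and variables do not carry over. Pictures are saved under pics/ and viewed, at most 10 in all, crops included, and the job is handed in when it is done.

```bash
mkdir -p pics; ls; cat > h.py <<'E'
import numpy as np, cv2
from scipy.spatial.transform import Rotation as R
from plant import env, fingers, imaging, workorder
def cam(name):
    i=imaging.camera_info(name); K=np.array(i["intrinsics"])
    if "xyz" in i: T=np.array(i["xyz"]); M=R.from_euler('xyz',i["orientation"],degrees=True).as_matrix()
    else:
        C=np.array(i["tool_from_camera"]); P=np.array(env.get_tool_pos()); O=R.from_euler('xyz',env.get_orientation(),degrees=True).as_matrix()
        T=P+O@C[:3,3]; M=O@C[:3,:3]
    return K,T,M,i
def at_z(c,px,z):
    K,T,M,i=c
    d=np.array(i.get("distortion",np.zeros(5)),float)
    u=cv2.undistortPoints(np.array([[px]],float),K,d)[0,0]
    r=M@np.array([u[0],-u[1],-1]); return T+r*(z-T[2])/r[2]
E
python3 - <<'E'
from h import *
for n in ("scene","top","wrist"): print(n,imaging.camera_info(n))
a=imaging.snapshot("top"); cv2.imwrite("pics/top.png",a)
c=cam("top")
for q,z in (("orange_cup_mid",.0725),("orange_cup_pot",0),("blue_cup_mid",.0725),("drying_board",0)):
    for r in imaging.spot_point("top",q)[:3]: print(q,r,at_z(c,r["position"],z).round(4))
print(env.get_orientation(),env.get_time())
E
```

```text
pics
scene {'intrinsics': array([[471.03463188,   0.        , 320.21566029],
       [  0.        , 471.03463188, 235.75314199],
       [  0.        ,   0.        ,   1.        ]]), 'xyz': array([-0.04569025,  0.44734407,  0.47746897]), 'orientation': array([  61.1382701 ,    0.28686199, -127.36488928])}
top {'intrinsics': array([[438.53756802,   0.        , 320.76354463],
       [  0.        , 438.53756802, 243.47326667],
       [  0.        ,   0.        ,   1.        ]]), 'xyz': array([ 0.44158473, -0.00353469,  0.93721953]), 'orientation': array([  7.17169546,   0.6242691 , -90.40949317])}
wrist {'intrinsics': array([[365.46347721,   0.        , 320.14355762],
       [  0.        , 365.46347721, 237.76626639],
       [  0.        ,   0.        ,   1.        ]]), 'tool_from_camera': array([[ 1.22957111e-03,  9.69360334e-01,  2.45640042e-01,
         7.13923861e-02],
       [ 9.99998781e-01, -1.42828326e-03,  6.30807275e-04,
        -1.08045637e-03],
       [ 9.62323113e-04,  2.45638967e-01, -9.69360909e-01,
        -1.78777957e-01],
       [ 0.00000000e+00,  0.00000000e+00,  0.00000000e+00,
         1.00000000e+00]])}
orange_cup_mid {'position': [310.9, 233.7], 'confidence': 0.61} [0.5703 0.0246 0.0725]
orange_cup_pot {'position': [314.2, 236.8], 'confidence': 0.83} [0.5742 0.0199 0.    ]
blue_cup_mid {'position': [197.5, 255.1], 'confidence': 0.57} [0.5293 0.2502 0.0725]
drying_board {'position': [461.9, 247.6], 'confidence': 0.87} [ 0.5481 -0.2967  0.    ]
[-1.79948308e+02  3.20209185e-04  1.65685810e+02] 0.25
```

View pics/top.png

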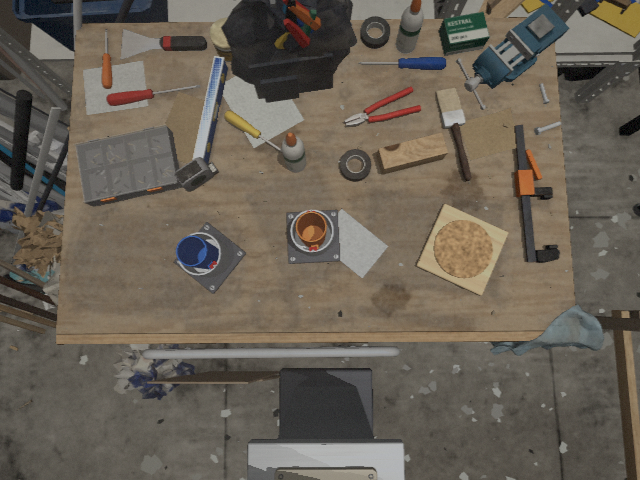

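The top picture shows the orange cup at (311,230), the blue cup at (198,253) and the cork pad at (463,249). Next I check IK over the yaws, hover above the cup and look with the wrist camera.

```bash
python3 - <<'E'
from h import *
p=[.572,.022]
for y in range(-180,180,30):
    a=env.ik([*p,.11],[180,0,y]); b=env.ik([*p,.24],[180,0,y]); c=env.ik([.548,-.297,.11],[180,0,y])
    print(y,*[None if k is None else np.round(k,0).astype(int).tolist() for k in (a,b,c)])
E
```

```text
-180 [-4, 37, -1, 105, 1, 39, 84] [-11, 28, 10, 97, -6, 55, 90] [24, 40, 3, 97, -3, 43, 119]
-150 [0, 37, -8, 105, 8, 39, 107] [-7, 27, 4, 97, -2, 55, 117] [28, 40, -4, 96, 4, 44, 142]
-120 [5, 37, -16, 105, 15, 40, 131] [0, 28, -7, 97, 4, 56, 141] [33, 41, -12, 96, 11, 44, 166]
-90 [11, 38, -24, 104, 23, 42, 154] [5, 28, -16, 97, 9, 56, 166] [-7, 58, 65, 98, -58, 65, -104]
-60 [-40, 55, 65, 106, -58, 61, -101] [-42, 42, 66, 98, -41, 68, -114] [-7, 58, 65, 98, -58, 65, -74]
-30 [-40, 55, 65, 106, -58, 61, -71] [-42, 42, 66, 98, -41, 68, -84] [-7, 58, 65, 98, -58, 65, -44]
0 [-31, 44, 42, 106, -40, 47, -57] [-35, 35, 49, 98, -30, 61, -66] [2, 47, 42, 97, -39, 51, -30]
30 [-27, 41, 35, 105, -33, 44, -33] [-32, 33, 43, 98, -25, 59, -40] [4, 46, 39, 97, -36, 50, -2]
60 [-23, 40, 28, 105, -27, 42, -10] [-28, 31, 36, 98, -21, 58, -15] [6, 45, 35, 97, -32, 48, 25]
90 [-18, 38, 21, 105, -20, 40, 14] [-23, 30, 29, 98, -17, 57, 11] [9, 43, 29, 97, -27, 47, 50]
120 [-14, 37, 13, 105, -13, 39, 37] [-19, 29, 22, 98, -12, 56, 37] [13, 42, 21, 97, -20, 45, 74]
150 [-9, 37, 6, 105, -6, 39, 61] [-15, 28, 16, 98, -9, 56, 64] [19, 41, 12, 97, -11, 44, 96]
```

```bash
python3 - <<'E'
from h import *
p=[.572,.022]
for y in (90,180):
    env.move_pose([*p,.25],[180,0,y]); c=cam("wrist")
    a=imaging.snapshot("wrist"); cv2.imwrite(f"pics/w{y}.png",a)
    for q,z in (("orange_cup_mid",.0725),("orange_cup_pot",0)):
        for r in imaging.spot_point("wrist",q)[:2]: print(q,r,at_z(c,r["position"],z).round(4))
    for r in imaging.masks_of("wrist","orange_cup_mid")[:1]: print(r["extent"],r["confidence"]); np.save(f"m{y}.npy",r["mask"]); 
    np.savez(f"c{y}.npz",T=c[1],M=c[2],K=c[0])
    print(env.get_time(),env.get_tool_pos(),env.get_orientation(),env.get_q()[6])
cv2.imwrite("pics/both.png",cv2.resize(np.vstack([cv2.imread("pics/w90.png"),cv2.imread("pics/w180.png")]),(400,600)))
E
```

```text
orange_cup_mid {'position': [325.3, 219.7], 'confidence': 0.79} [0.5764 0.0215 0.0725]
[289.1, 189.6, 70.9, 79.5] 0.56
3.05 [0.57199221 0.02263133 0.24989515] [-1.79991363e+02 -6.27685562e-03  9.00625725e+01] 10.979143256697627
orange_cup_mid {'position': [323.4, 224.8], 'confidence': 0.7} [0.5771 0.024  0.0725]
[289.3, 187.5, 68.9, 80.5] 0.74
4.4583 [0.57197686 0.02208981 0.24991424] [-1.79989371e+02 -8.50983025e-03  1.79985561e+02] 87.37341517650786
```

View pics/both.png

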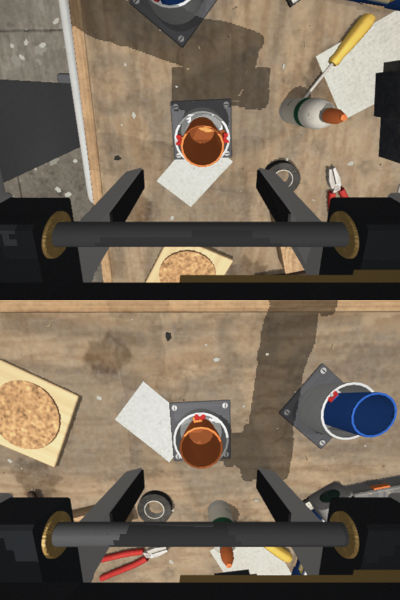

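The stacked wrist views show the orange cup inside its pot, with the red clips along world ±x. In full-size pixels it is near (325,230) in both views. Its left–right centre gives x in the first view and y in the second, so I refine from those and grasp.

```bash
python3 - <<'E'
from h import *
est={}
for y in (90,180):
    d=np.load(f"c{y}.npz"); c=(d["K"],d["T"],d["M"],{})
    m=np.load(f"m{y}.npy"); rows=np.where(m.sum(1)>0.9*m.sum(1).max())[0]
    u=np.mean([(np.where(m[r])[0][[0,-1]]).mean() for r in rows])+.5
    w=m.sum(1).max(); est[y]=at_z(c,[u,rows.mean()],.125); print(y,u,w,w/365.5*.304,est[y])
x,yy=est[90][0],est[180][1]; print(x,yy)
assert abs(x-.576)<.004 and abs(yy-.0225)<.004
env.line_to([x,yy,.101],[180,0,180],max_speed=.1)
print(env.get_tool_pos(),env.get_contact_force())
fingers.move_gripper(0.0)
print(env.get_grip_width()*94,env.get_gripper_force(),env.get_contact_force(),env.get_torque(),env.get_time())
np.save("axis.npy",[x,yy])
E
```

```text
90 324.703125 70 0.05822161422708618 [0.57526633 0.02382178 0.125     ]
180 322.3333333333333 70 0.05822161422708618 [0.57515393 0.02262333 0.125     ]
0.5752663292110861 0.022623334721892048
[0.57572313 0.02261874 0.10156111] [-0.76366682 -0.17615391 -0.46082917]
57.14688460899905 30.000047190114856 [0.44165424 0.11392121 0.23079865] [ 0.03598331  0.01703719 -0.00978439] 6.7667
```

```bash
python3 - <<'E'
from h import *
x,y=np.load("axis.npy")
for a in range(165,85,-15):
    env.move_pose([x,y,.101],[180,0,a])
    f=np.array(env.get_contact_force()); print(a,f.round(1),np.round(env.get_torque()[2],2),np.round(env.get_tool_pos(),4),env.get_time())
    if np.linalg.norm(f)>30: break
else:
    env.line_to([x,y,.113],max_speed=.04)
    f=np.array(env.get_contact_force()); print(f,env.get_grip_width()*94)
    if np.linalg.norm(f)<12:
        env.line_to([x,y,.235],max_speed=.1)
        print(env.get_contact_force(),env.get_grip_width()*94,env.get_time())
        c=cam("top"); cv2.imwrite("pics/t2.png",imaging.snapshot("top"))
        cv2.imwrite("pics/w2.png",imaging.snapshot("wrist")); cv2.imwrite("pics/s2.png",imaging.snapshot("scene"))
        for r in imaging.masks_of("top","drying_board")[:1]:
            v,u=np.where(r["mask"]); print(r["confidence"],r["extent"],at_z(c,[u.mean(),v.mean()],.012))
        for r in imaging.spot_point("top","drying_board")[:1]: print(at_z(c,r["position"],0))
E
```

```text
165 [-0.8 -1.7  0.4] -0.02 [0.5752 0.0226 0.101 ] 7.0667
150 [-0.3 -0.1  1.4] -0.05 [0.5752 0.0226 0.101 ] 7.3667
135 [-0.1 -0.9  1.1] -0.02 [0.5752 0.0226 0.101 ] 7.6667
120 [-0.7 -0.7  1.6] -0.01 [0.5751 0.0226 0.101 ] 7.9667
105 [-1.  -0.8  3.6] -0.07 [0.5751 0.0227 0.101 ] 8.2667
90 [-0.6 -1.1  3.1] 0.02 [0.5751 0.0228 0.101 ] 8.575
[-0.12023188 -0.98414059 -1.16978898] 57.117793440711466
[-0.64898409 -0.58297538 -1.62993641] 57.08239290044316 10.3917
0.57 [419.5, 205.8, 89.6, 86.8] [ 0.5437418  -0.29305849  0.012     ]
[ 0.54922414 -0.29077495  0.        ]
```

View pics/s2.png

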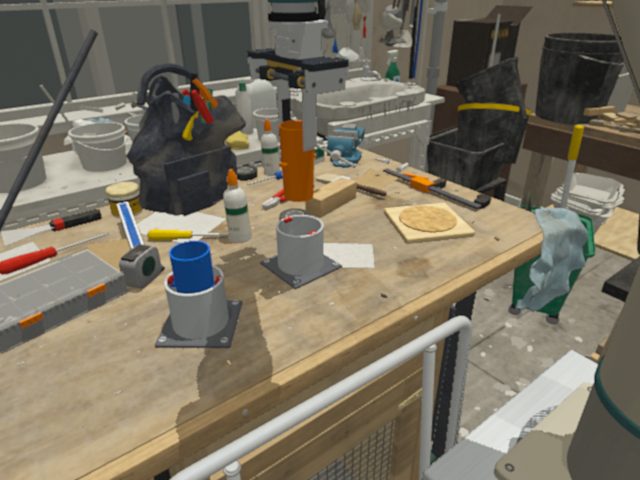

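The scene picture shows the cup hanging free in the gripper at (297,160), the orange pot empty at (300,245) and the blue cup undisturbed. Next: carry it to the cork and lower until it touches.

```bash
python3 - <<'E'
from h import *
p=[.546,-.293]
env.line_to([*p,.235],max_speed=.15); env.line_to([*p,.118],max_speed=.08); env.hold(.3)
f0=env.get_contact_force()[2]; z=.118
while z>.100:
    z-=.001; env.line_to([*p,z],max_speed=.02); f=env.get_contact_force()[2]
    if f-f0>4: break
print(z,f0,f,env.get_tool_pos(),env.get_time())
fingers.move_gripper(0.8); print(env.get_grip_width(),env.get_contact_force())
env.hold(.3); env.line_to([*p,.26],max_speed=.1)
cv2.imwrite("pics/t3.png",imaging.snapshot("top")[150:350,100:560]); c=cam("top")
for r in imaging.spot_point("top","orange_cup_mid")[:2]: print(r,at_z(c,r["position"],.0785))
cv2.imwrite("pics/s3.png",imaging.snapshot("scene")); print(env.get_time())
E
```

```text
0.10599999999999998 -1.1586842078561088 6.535785019809438 [ 0.54621669 -0.2933434   0.10700153] 17.8167
0.7996175938994254 [-0.12449728 -0.31677775  0.78139826]
{'position': [472.4, 241.7], 'confidence': 0.92} [ 0.55068059 -0.29328697  0.0785    ]
{'position': [316.4, 235.7], 'confidence': 0.64} [0.56527829 0.01357135 0.0785    ]
20.4583
```

View pics/s3.png

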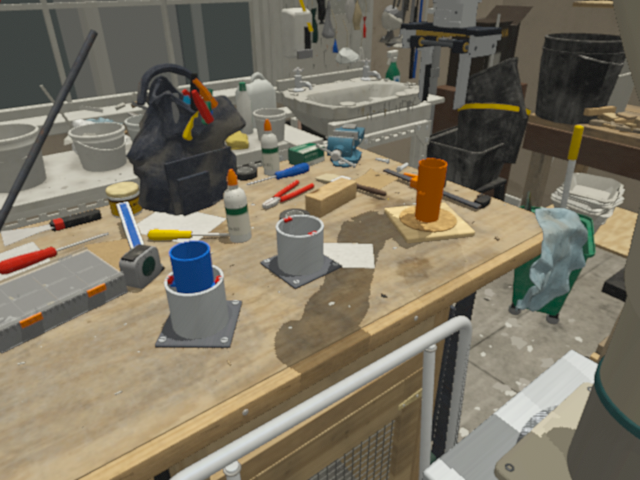

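The scene picture shows the cup standing upright on the cork at (430,190). The gripper is clear above it and the blue cup is untouched at (193,290).

```bash
python3 -c "
from h import *
print(workorder.sign_off())"
```

```text
the job is handed in; nothing more can be done
None
```

The orange cup was turned a quarter turn, lifted out of its pot and set upright on the cork pad; the blue cup was left alone, and I handed the job in at about 20.5 s.

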